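# Isolate, reset the heat selector, switch back on

### The job

The soldering-iron supply is live: switch it off at the isolator's long handle, then turn the heat regulator's blank selector to the second click clockwise (seen from above) from its anticlockwise end stop, and then turn the isolator fully back on. Do not touch the heat regulator or its selector while the supply is on, and leave the lantern, spool, jar and wrench where they are.

Things in the scene. Friction and masses are not known exactly. Their poses are not given: they have to be found in the camera images.
- isolator: The isolator: a fixed grey steel box 186 x 156 mm, 75 mm high, its long side along its own x, a dark conduit stub in the middle of each short side (+x and -x); on top a long black handle turning about a vertical axis at the box's middle. Origin: centre of its underside. A steel collar of 34 mm radius and 6 mm height surrounds the handle's hub on the box top.
- iso_hub (a point): Point on the isolator handle's vertical axis, 114 mm above the table, at half the arm's height; its axes are the box's (z up) and do not turn with the handle. The arm is a straight bar 20 mm wide and 30 mm high (99 to 129 mm above the table), reaching 85 mm from the axis on one side, 30 mm on the other, through a hub of 26 mm radius whose top is 131 mm above the table.
- iso_handle (a joint): Isolator handle angle, rad, growing clockwise seen from above. 0 = off: the arm's long end points along the box's +y, across the box. 1.571 = on: it points along the box's +x, in line with the conduit stubs. Both are end stops. An over-centre spring (about 0.45 Nm at the ends, some 7 N at 60 mm from the axis) drives it to the nearer end and holds it: past the middle it snaps over. Starts on.
- iso_arm (a point): Point on the centre line of the long end of the isolator's arm, 60 mm from the axis and 114 mm above the table; it turns with the handle, x pointing outward along the arm, z up.
- regulator: The heat regulator: a fixed pale aluminium box 150 x 150 mm, 60 mm high, three black sockets on its -x side, a rubber gland on its +x side, vent slots on top, and on top a blank black pointer knob (the selector) turning about a vertical axis at the box's middle. Two steel pins, 52 mm from the axis, tops 72 mm above the table, mark the end stops. Origin: centre of its underside.
- sel_hub (a point): Point on the selector's vertical axis, 95 mm above the table, at half the pointer's height; its axes are the box's (z up) and do not turn with the knob. The pointer is a straight bar 16 mm wide, 26 mm high (82 to 108 mm above the table), reaching 72 mm from the axis on one side, 20 mm on the other, over a hub of 22 mm radius (top at 106 mm) and a skirt of 36 mm radius (top at 76 mm).
- selector (a joint): Selector angle, rad, growing clockwise seen from above. Seven rests (clicks 0 to 6) 0.38 apart: 0 = anticlockwise end stop, the pointer's long end 1.14 rad anticlockwise of the box's +x; click 2 = 0.76; 2.28 = clockwise end stop, 1.14 rad clockwise of +x. A spring detent pulls it into the nearest rest (about 0.2 Nm, 4 N at 54 mm from the axis, to pass on). Starts at click 4, 5 or 6.
- sel_arm (a point): Point on the centre line of the long end of the selector's pointer, 54 mm from the axis and 95 mm above the table; it turns with the knob, x pointing outward along the pointer, z up.
- lantern_mid (a point): Bystander: a loose six-sided brass and glass lantern, 100 mm across and 129 mm high, standing on the table. This point is on its axis, 60 mm above the table.
- spool_mid (a point): Bystander: a loose steel spool of 64 mm diameter and 50 mm height standing on the table. This point is at its centre.
- jar_mid (a point): Bystander: a loose jar of 68 mm diameter and 90 mm height standing on the table. This point is at its centre.
- wrench_grip (a point): Bystander: a loose steel wrench 180 mm long lying on the table. This point is on its handle.
There are look-alikes about, which are no part of the job. What is shaped like the regulator but turquoise is not meant.

How it is judged:
On the way, in this order (a step that is already met when the one before it is completed fails the run):
1. the isolator is off, with the selector not yet set (still at click 4, 5 or 6) (value of joint iso_handle below 0.12 rad and value of joint selector above 1.33 rad), for 0.2 s.
2. the selector rests at click 2 while the isolator is off (value of joint iso_handle below 0.12 rad and value of joint selector between 0.65 and 0.87 rad), for 0.4 s.
3. the isolator is on again with the selector at click 2 (value of joint iso_handle above 1.45 rad and value of joint selector between 0.65 and 0.87 rad), for 0.2 s.
At the end, for the whole second after the job is handed in: The isolator handle is within 0.12 rad of its on stop, the selector within 0.11 rad of click 2 (0.76 rad), both at rest, and lantern, spool, jar and wrench are within 30 mm of where they stood (all of step 3 and velocity of joint iso_handle between -0.1 and 0.1 rad/s and velocity of joint selector between -0.1 and 0.1 rad/s); the robot touches nothing.
It fails at once if the robot touches the heat regulator or its selector (over 2 N) while the isolator is not off (value of joint iso_handle above 0.5 rad and (contact force between regulator and the fingers above 2 N or contact force between regulator and the arm above 2 N)).
It fails at once if the lantern is moved more than 30 mm (distance of lantern_mid from where it was at the start of the episode above 0.03 m).
It fails at once if the spool is moved more than 30 mm (distance of spool_mid from where it was at the start of the episode above 0.03 m).
It fails at once if the jar is moved more than 30 mm (distance of jar_mid from where it was at the start of the episode above 0.03 m).
It fails at once if the wrench is moved more than 30 mm (distance of wrench_grip from where it was at the start of the episode above 0.03 m).
It also fails if it takes over 64 s, if anything falls off the work surface, if the arm or the gripper's body presses on something with over 40 N, if the wrist force passes 120 N, or if a joint passes its speed limit or range.

### The arm

A 7-joint arm with a two-finger parallel gripper is mounted at the origin on the work surface. World frame = base frame: x ahead of the robot, y to its left, z up, the work surface at z = 0. Lengths are in m, angles in rad, forces in N, time in s.
With the tool pointing down it reaches from about 0.4 to 0.85 m from the base axis. Payload 6.9 kg.
Tool frame: the origin (TCP) lies at the very end of the fingers, on their centre line; the grasp point (between the pads) lies 19 mm behind it; z points along the fingers, y is the line along which they close (so a half turn about z gives the same grasp; the last joint's range is limited). The gripper opens to 85 mm and grips with 20 to 120 N. Pads are 22 mm wide; open, the fingers measure 114 mm over their backs; the gripper's body (76 mm by 85 mm) begins 54 mm behind the grasp point. The pads swing forward as they close: fully open they stand 13 mm farther back than shut.
Start: joints at [1.401, 0.507, -0.238, 1.5, 0.126, 1.149, -0.155], TCP at [0.17, -0.602, 0.231] pointing down, gripper open.
Joint ranges: [-3.08, 3.08], [-0.24, 2.05], [-1.43, 1.35], [0, 2.5], [-1.52, 4.66], [0.17, 1.96], [-2.89, 2.89]. Speed limits (rad/s): [2.39, 2.39, 3.14, 3.14, 3.14, 3.14, 3.14].

### API

Orientations are given as a unit quaternion [x, y, z, w].
In Python, from plant import env gives the robot as it stands.
- The arm moves only by the shell command python3 -m creep 'ROWS'. ROWS is a JSON object of lists of equal length, an entry for each row: "jaw": the closure in counts, from 0 (fully open) to 255 (shut); "slide": the shift along the tool's x, y, z in mm, a list of three; "rotation": the turn, a rotation vector about the tool's x, y, z in degrees, a list of three. In form: {"jaw": [jaw, ...], "slide": [[x, y, z], ...], "rotation": [[wx, wy, wz], ...]}. A call has 1 to 12 rows; each row is the pose to reach, as a shift and turn from the pose commanded when the call began, along the tool's axes at that moment; what a row does not reach only later rows make up. A row lasts 1/8 s, in which the tool goes at most 62.5 mm and 10.7 degrees, less where a joint would pass 70% of its speed; a pose out of reach is approached as far as the arm can. A call with a gripper value outside its range is refused whole. The fingers move at their own pace and stop on an object; the grip force is fixed at half the most. Time passes only in rows, so rows that repeat a pose let the fingers close. It gives the time, the measured TCP pose, the force, the opening and the grip force at its end, in the units of the state.
- env.read_state(): the state, without advancing time (a new reading comes with each control period).
- env.capture(name): name is "side" or "top"; returns a dict with "frame" (480x640x3 uint8, red, green, blue), "z_map" (480x640 float32, m along the optical axis (not along the pixel's ray), 0 where there is no reading), "fx", "fy", "cx", "cy" (pixels), "extrinsics" (4x4, takes a point from camera to world coordinates). Camera axes: x right, y down, z forward; pixel columns grow to the right and rows downward; lengths in m; the calibration is good to about 2 mm. A picture is of the moment at which its call begins.
- env.finish_job(): hands the job in; it is judged then, once.
The state is a dict: "time": time; "qpos": joint angles; "joint_vel": joint speeds; "tau": joint torques, N m; "position": TCP position; "eef_rot": TCP orientation; "wrist_force": force on the tool from outside, world axes, zero at the start; "wrist_torque": the same for the moment, N m; "gripper_width": finger opening in m; "gripper_force": force on a finger pad.
Only numpy, scipy, OpenCV 4.12 (cv2) and the standard library are available. Lean on these libraries where they do the work, as an engineer would, in place of code of your own. Each camera call takes 0.05 s, during which the arm holds its last target. There are 200 camera calls.

## Working session

There is one attempt and no reset: what is moved stays moved. The work goes in short steps, Python scripts to look and compute and a shell command to move; the robot and the scene stay as the last step left them, time stands still between calls to the robot, and variables do not carry over. Pictures are saved under pics/ and viewed, at most 10 in all, crops included, and the job is handed in when it is done.

```bash
ls; mkdir -p pics
cat > h.py <<'E'
from plant import env
import numpy as np, cv2
def snap(n,tag):
    c=env.capture(n); cv2.imwrite(f'pics/{tag}.png',c['frame'][:,:,::-1]); np.savez(f'{tag}.npz',**c); return c
def world(c):
    z=c['z_map']; v,u=np.mgrid[:480,:640]
    p=np.stack([(u-c['cx'])/c['fx']*z,(v-c['cy'])/c['fy']*z,z],-1)
    E=c['extrinsics']; w=p@E[:3,:3].T+E[:3,3]; w[z==0]=np.nan; return w
E
python3 - <<'E'
from h import *
a=snap('top','top0');b=snap('side','side0')
s=env.read_state(); print(s['position'],s['eef_rot'],s['time'])
for c in(a,b): print(np.round(c['extrinsics'],3).tolist(),c['fx'])
E
```

```text
pics
[ 0.16941582 -0.60113041  0.2305326 ] [ 9.90574518e-01  1.36972558e-01 -1.00630536e-04 -7.94849907e-04] 0.1
[[-0.0, -0.989, 0.148, 0.37], [-1.0, 0.001, 0.0, 0.0], [-0.0, -0.148, -0.989, 1.424], [0.0, 0.0, 0.0, 1.0]] 558.8067690138201
[[-0.998, -0.048, 0.033, 0.526], [-0.053, 0.53, -0.846, 1.158], [0.023, -0.847, -0.531, 0.823], [0.0, 0.0, 0.0, 1.0]] 540.2489433253975
```

View pics/top0.png

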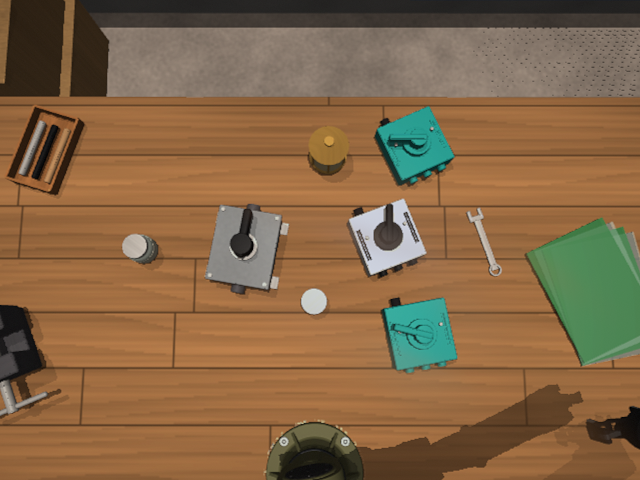

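View pics/side0.png

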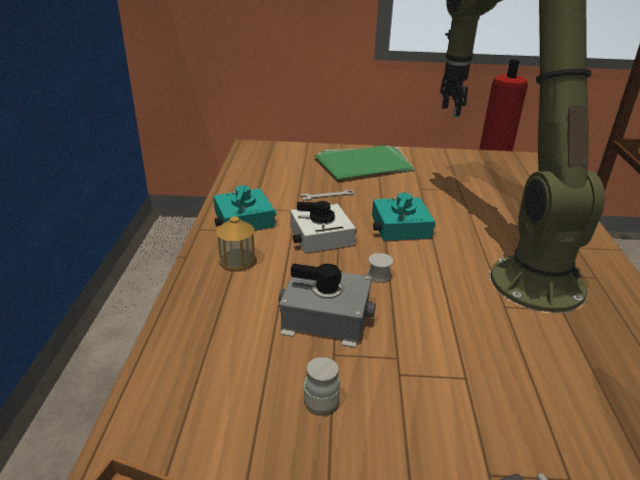

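The top view shows the grey isolator at (243,247) with its handle pointing up (on). Three boxes have the regulator's shape: a pale one at (388,238) and turquoise ones at (414,145) and (420,333). The pale one is the regulator, since the turquoise ones are excluded. The lantern is at (328,148), spool (313,300), jar (140,249) and wrench (484,242). Next I'll measure these and confirm with one crop.

```bash
cat > m.py <<'E'
from h import *
a=dict(np.load('top0.npz')); w=world(a)
def rect(lo,hi,u0,u1,v0,v1,n):
    m=np.zeros((480,640),bool); m[v0:v1,u0:u1]=1
    m&=(w[...,2]>lo)&(w[...,2]<hi)
    p=w[m]; r=cv2.minAreaRect((p[:,:2]*1000).astype(np.float32))
    print(n,len(p),'z',np.round(np.median(p[:,2]),4),'rect',np.round(r[0],1),np.round(r[1],1),round(r[2],1))
    return p
rect(.067,.083,195,295,195,300,'iso box')
p=rect(.112,.14,195,295,195,300,'iso handle')
rect(.052,.068,340,435,190,285,'reg box')
q=rect(.095,.12,340,435,190,285,'ptr')
for n,b in dict(lantern=(300,355,120,180),spool=(298,330,285,318),jar=(118,165,228,270)).items():
    rect(.03,.16,*b,n)
rect(.006,.04,460,510,200,285,'wrench')
for n,p in(('iso',p),('ptr',q)):
    d=p[:,:2]; c=d.mean(0); u=np.linalg.svd(d-c,full_matrices=0)[2][0]; print(n,c,np.degrees(np.arctan2(u[1],u[0])), (d-c)@u@[0] if 0 else (((d-c)@u).min(),((d-c)@u).max()))
im=a['frame'][190:300,195:440,::-1]; cv2.imwrite('pics/crop.png',cv2.resize(im,None,fx=3.2,fy=3.2,interpolation=cv2.INTER_CUBIC))
E
python3 m.py
```

```text
iso box 4102 z 0.0755 rect [538.9 173. ] [157.  186.2] 80.2
iso handle 644 z 0.1301 rect [563.3 162.6] [ 49.8 113.5] 69.5
reg box 2802 z 0.0604 rect [ 566.1 -179.2] [150.5 151.1] 20.9
ptr 421 z 0.1072 rect [ 589.6 -184.2] [42.2 91.6] 77.1
lantern 1359 z 0.104 rect [787.3 -34.7] [98.7 98.4] 44.5
spool 529 z 0.0505 rect [406.5   1.2] [61.2 60.9] 89.9
jar 747 z 0.0884 rect [536.1 429.9] [63.7 62.8] 5.4
wrench 480 z 0.0085 rect [ 560.7 -435.8] [126.4 216.5] 88.7
iso [0.55631285 0.16819826] 170.43218520628682 (np.float64(-0.06621281772409851), np.float64(0.047943100730003727))
ptr [ 0.58204605 -0.17859327] 178.42264019094216 (np.float64(-0.05551596392428449), np.float64(0.0378454422244963))
```

View pics/crop.png

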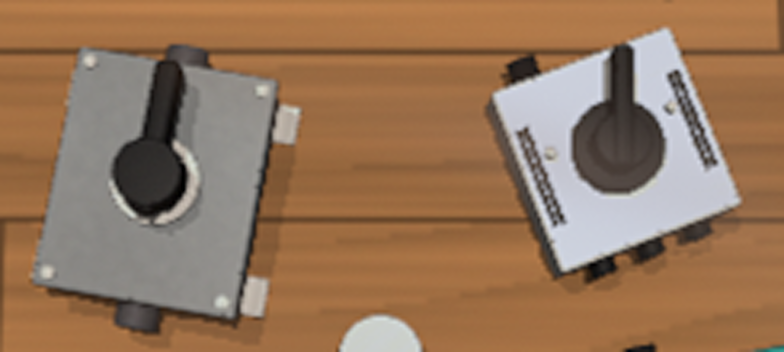

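Crop: the pale box at crop (615,150) has three sockets on its lower side, a gland at the upper left, vents, two pins at (550,153) and (670,106), and a pointer pointing up. That makes it the regulator, with box yaw +20.9°. The pointer is at −1.6°, which is 22.5° clockwise of +x, so it is at click 4. The isolator's yaw is about −9.7° with the handle on. Box sizes and heights match the description.

```bash
cat > g.py <<'E'
from h import *
from scipy.spatial.transform import Rotation as R
ISO=np.array([.539,.173]);REG=np.array([.566,-.179]);IY=-9.7;RY=20.9
def pt(c,r,ang,z): return np.r_[c+r*np.array([np.cos(np.radians(ang)),np.sin(np.radians(ang))]),z]
def rows(*targets):
    s=env.read_state(); R0=R.from_quat(s['eef_rot']); p0=np.array(s['position'])
    for p,yaw in targets:
        a=np.radians(yaw)/2; Rt=R.from_quat([np.cos(a),np.sin(a),0,0])
        print(np.round(R0.inv().apply(p-p0)*1000,1).tolist(), np.round(np.degrees((R0.inv()*Rt).as_rotvec()),1).tolist())
def st():
    s=env.read_state(); x=R.from_quat(s['eef_rot']).apply([1,0,0])
    print('t',s['time'],'p',np.round(s['position'],4),'yaw',round(np.degrees(np.arctan2(x[1],x[0])),1),'F',np.round(s['wrist_force'],1),'w',s['gripper_width'],'q',np.round(s['qpos'],2))
E
python3 -c "
from g import *
st(); rows((pt(ISO,.06,IY,.2),IY))"
```

```text
t 0.1 p [ 0.1694 -0.6011  0.2305] yaw 15.7 F [-0.4 -0.5  0.2] w 0.08536853326529087 q [ 1.4   0.51 -0.24  1.5   0.13  1.15 -0.15]
[620.0, -619.0, 31.5] [-0.1, 0.0, 25.4]
```

```bash
python3 -m creep '{"jaw":[130,130,130,130,130,130,130,130,130,130,130,130],"slide":[[620,-619,0],[620,-619,0],[620,-619,0],[620,-619,0],[620,-619,0],[620,-619,0],[620,-619,0],[620,-619,0],[620,-619,0],[620,-619,0],[620,-619,0],[620,-619,0]],"rotation":[[0,0,25],[0,0,25],[0,0,25],[0,0,25],[0,0,25],[0,0,25],[0,0,25],[0,0,25],[0,0,25],[0,0,25],[0,0,25],[0,0,25]]}'; python3 -c "
from g import *
st(); rows((pt(ISO,.06,IY,.2),IY))"
```

```text
time: 1.6
position: [0.5373, 0.0541, 0.2311]
eef_rot: [0.997, -0.081, -0.0, 0.0]
wrist_force: [1.2, -0.3, -0.0]
gripper_width: 0.0418
gripper_force: 0.0
t 1.6 p [0.5373 0.0541 0.2311] yaw -9.3 F [ 1.2 -0.3 -0. ] w 0.041829139291212285 q [ 0.13  0.39 -0.4   1.72  0.17  1.06 -2.06]
[42.6, -117.2, 31.0] [0.0, 0.0, 0.4]
```

```bash
python3 -m creep '{"jaw":[130,130,130,130,130],"slide":[[43,-117,31],[43,-117,31],[43,-117,31],[43,-117,31],[43,-117,31]],"rotation":[[0,0,0.4],[0,0,0.4],[0,0,0.4],[0,0,0.4],[0,0,0.4]]}'
python3 - <<'E'
from g import *
st(); rows((pt(ISO,.06,IY,.1),IY))
c=snap('side','s1'); t=snap('top','t1'); 
im=np.hstack([c['frame'][200:380,230:430],t['frame'][150:330,180:380]])[:,:,::-1]
cv2.imwrite('pics/v1.png',cv2.resize(im,None,fx=2,fy=2,interpolation=cv2.INTER_CUBIC))
E
```

```text
time: 2.22
position: [0.5978, 0.1592, 0.2006]
eef_rot: [0.996, -0.085, 0.0, 0.001]
wrist_force: [0.4, 0.2, -0.1]
gripper_width: 0.0419
gripper_force: 0.0
t 2.225 p [0.5978 0.1592 0.2006] yaw -9.8 F [ 0.4  0.2 -0.1] w 0.04189022471651757 q [-0.06  0.54 -0.39  1.56  0.22  1.09 -2.25]
[-0.4, -3.7, 100.6] [0.1, -0.0, -0.1]
```

View pics/v1.png

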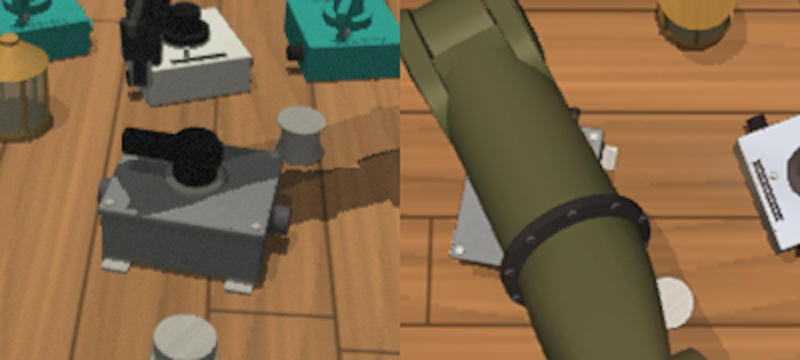

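The left half (side view) shows the fingers at (140,50), hanging above the arm's long end and clear of it. In the right half (top view) the robot's arm hides the handle. Next I'll go down over the handle.

```bash
python3 -m creep '{"jaw":[130,130,130,130],"slide":[[0,0,30],[0,0,60],[0,0,100],[0,0,100]],"rotation":[[0,0,0],[0,0,0],[0,0,0],[0,0,0]]}'
python3 - <<'E'
from g import *
st(); rows(*[(pt(ISO,.06,a,.1),a) for a in IY+np.array([0,10,20,30,40,50,60,70,80,90,92])])
E
```

```text
time: 2.82
position: [0.5962, 0.1592, 0.0983]
eef_rot: [0.996, -0.085, -0.002, 0.001]
wrist_force: [-0.2, -0.1, 0.5]
gripper_width: 0.0416
gripper_force: 0.0
t 2.825 p [0.5962 0.1592 0.0983] yaw -9.7 F [-0.2 -0.1  0.5] w 0.04162817504196755 q [-0.08  0.64 -0.36  1.69  0.28  0.87 -2.3 ]
[1.3, -3.9, -1.7] [0.2, 0.3, -0.0]
[0.4, -14.4, -1.7] [0.1, 0.3, -10.0]
[-2.3, -24.5, -1.7] [0.1, 0.3, -20.0]
[-6.7, -33.9, -1.7] [0.1, 0.3, -30.0]
[-12.7, -42.5, -1.7] [0.1, 0.3, -40.0]
[-20.1, -49.9, -1.7] [0.0, 0.3, -50.0]
[-28.7, -55.9, -1.7] [0.0, 0.3, -60.0]
[-38.2, -60.3, -1.7] [-0.0, 0.3, -70.0]
[-48.3, -63.0, -1.6] [-0.0, 0.3, -80.0]
[-58.7, -63.9, -1.6] [-0.1, 0.3, -90.0]
[-60.8, -63.9, -1.6] [-0.1, 0.3, -92.0]
```

```bash
python3 -m creep '{"jaw":[172,172,172,172,172,172,172,172,172,172,172,172],"slide":[[1,-4,-2],[1,-4,-2],[0,-14,-2],[-2,-24,-2],[-7,-34,-2],[-13,-42,-2],[-20,-50,-2],[-29,-56,-2],[-38,-60,-2],[-48,-63,-2],[-59,-64,-2],[-59,-64,-2]],"rotation":[[0,0,0],[0,0,0],[0,0,-10],[0,0,-20],[0,0,-30],[0,0,-40],[0,0,-50],[0,0,-60],[0,0,-70],[0,0,-80],[0,0,-90],[0,0,-90]]}'
python3 - <<'E'
from g import *
st(); rows((pt(ISO,.06,IY+90,.1),IY+90),(pt(ISO,.06,IY+90,.2),IY+90))
t=snap('side','t2'); 
cv2.imwrite('pics/v2.png',cv2.resize(t['frame'][180:380,200:440,::-1],None,fx=3,fy=3,interpolation=cv2.INTER_CUBIC))
E
```

```text
time: 4.32
position: [0.5506, 0.2344, 0.1035]
eef_rot: [0.764, 0.645, 0.001, 0.0]
wrist_force: [0.6, 0.5, 0.4]
gripper_width: 0.0279
gripper_force: 0.0
t 4.325 p [0.5506 0.2344 0.1035] yaw 80.3 F [0.6 0.5 0.4] w 0.027903255805309328 q [ 0.03  0.69 -0.8   1.74  0.59  0.97 -1.17]
[-2.5, -1.1, 3.5] [0.1, -0.0, 0.0]
[-2.4, -0.9, -96.5] [0.1, -0.0, 0.0]
```

View pics/v2.png

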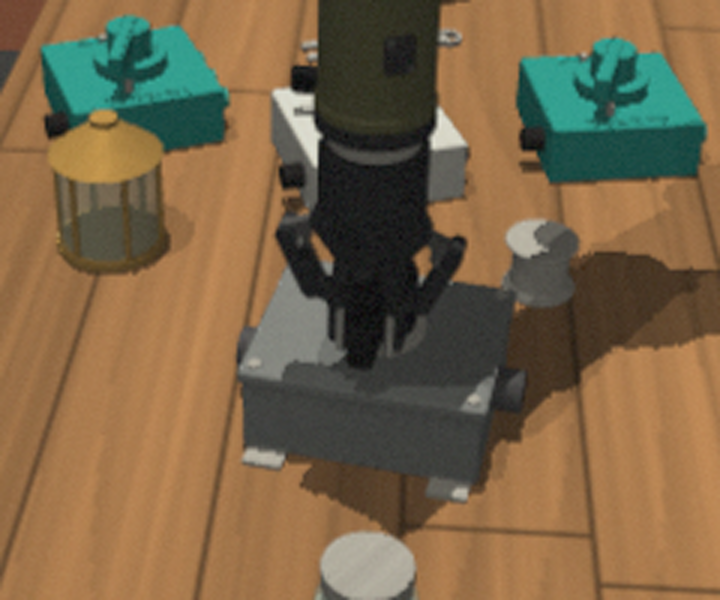

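The handle's end shows between the fingers at (362,350), pointing across the box, so the isolator is off. I'll lift and go above the selector's pointer.

```bash
python3 -m creep '{"jaw":[172,150,130,130],"slide":[[0,0,-40],[0,0,-100],[0,0,-100],[0,0,-100]],"rotation":[[0,0,0],[0,0,0],[0,0,0],[0,0,0]]}'
python3 - <<'E'
from g import *
st(); rows((pt(REG,.054,-1.6,.18),-1.6))
w=world(snap('top','t3')); m=np.zeros((480,640),bool); m[190:300,150:295]=1
E
```

```text
time: 4.88
position: [0.551, 0.2335, 0.2025]
eef_rot: [0.765, 0.644, 0.0, 0.001]
wrist_force: [-0.5, -0.0, -0.9]
gripper_width: 0.0417
gripper_force: 0.0
t 4.875 p [0.551  0.2335 0.2025] yaw 80.1 F [-0.5 -0.  -0.9] w 0.04174990033143436 q [ 0.07  0.6  -0.86  1.61  0.49  1.16 -1.08]
[-396.1, 138.7, 22.8] [0.1, -0.0, 81.7]
```

```bash
python3 -m creep '{"jaw":[130,130,130,130,130,130,130,130,130,130],"slide":[[-396,139,0],[-396,139,0],[-396,139,0],[-396,139,0],[-396,139,0],[-396,139,0],[-396,139,0],[-396,139,22],[-396,139,22],[-396,139,22]],"rotation":[[0,0,82],[0,0,82],[0,0,82],[0,0,82],[0,0,82],[0,0,82],[0,0,82],[0,0,82],[0,0,82],[0,0,82]]}'
python3 - <<'E'
from g import *
st(); rows((pt(REG,.054,-1.6,.084),-1.6))
s=snap('side','s4'); t=snap('top','t4')
im=np.hstack([s['frame'][180:380,230:430],t['frame'][150:350,180:380]])[:,:,::-1]
cv2.imwrite('pics/v4.png',cv2.resize(im,None,fx=2,fy=2,interpolation=cv2.INTER_CUBIC))
E
```

```text
time: 6.18
position: [0.6211, -0.1787, 0.1801]
eef_rot: [1.0, -0.013, -0.0, -0.0]
wrist_force: [0.0, -0.0, 1.0]
gripper_width: 0.0416
gripper_force: 0.0
t 6.175 p [ 0.6211 -0.1787  0.1801] yaw -1.5 F [ 0. -0.  1.] w 0.04163841739705671 q [ 0.51  0.61 -0.47  1.51  0.29  1.1  -1.61]
[-1.0, 1.9, 96.1] [-0.0, 0.0, 0.1]
```

View pics/v4.png

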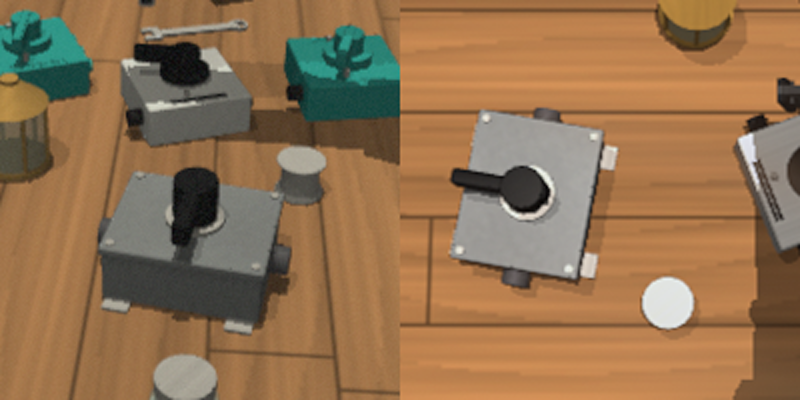

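In the top half the handle points left, to (455,178), along the box's +y, so the isolator is fully off. In the side half the pointer is free. I'll go down over it.

```bash
python3 -m creep '{"jaw":[130,130,130,130,130],"slide":[[-1,2,30],[-1,2,60],[-1,2,95],[-1,2,95],[-1,2,95]],"rotation":[[0,0,0],[0,0,0],[0,0,0],[0,0,0],[0,0,0]]}'
python3 - <<'E'
from g import *
st(); rows(*[(pt(REG,.054,a,.086),a) for a in -1.6+np.array([0,8,16,24,32,40,44.3,46])])
E
```

```text
time: 6.9
position: [0.621, -0.1814, 0.0869]
eef_rot: [1.0, -0.014, 0.001, 0.0]
wrist_force: [0.3, 0.1, 0.7]
gripper_width: 0.0418
gripper_force: 0.0
t 6.9 p [ 0.621  -0.1814  0.0869] yaw -1.6 F [0.3 0.1 0.7] w 0.04182263566040423 q [ 0.5   0.7  -0.43  1.62  0.35  0.9  -1.66]
[-1.1, -0.8, 0.9] [0.0, -0.1, -0.0]
[-1.6, -8.4, 0.9] [0.0, -0.1, -8.0]
[-3.1, -15.7, 0.9] [0.0, -0.1, -16.0]
[-5.7, -22.8, 0.9] [0.0, -0.1, -24.0]
[-9.3, -29.5, 0.9] [0.0, -0.1, -32.0]
[-13.7, -35.6, 0.9] [0.0, -0.1, -40.0]
[-16.4, -38.6, 0.8] [0.1, -0.1, -44.3]
[-17.5, -39.7, 0.8] [0.1, -0.1, -46.0]
```

```bash
python3 -m creep '{"jaw":[190,190,190,190,190,190,190,190,190,190,190],"slide":[[-1,-1,1],[-1,-1,1],[-2,-8,1],[-3,-16,1],[-6,-23,1],[-9,-29,1],[-14,-36,1],[-16,-39,1],[-16,-39,1],[-16,-39,1],[-16,-39,1]],"rotation":[[0,0,0],[0,0,0],[0,0,-8],[0,0,-16],[0,0,-24],[0,0,-32],[0,0,-40],[0,0,-44.3],[0,0,-44.3],[0,0,-44.3],[0,0,-44.3]]}'
python3 - <<'E'
from g import *
st(); rows((pt(REG,.054,42.7,.086),42.7),(pt(REG,.054,42.7,.18),42.7))
E
```

```text
time: 8.28
position: [0.6053, -0.1425, 0.0844]
eef_rot: [0.932, 0.363, 0.0, 0.0]
wrist_force: [-0.9, 0.2, -0.3]
gripper_width: 0.022
gripper_force: 0.0
t 8.275 p [ 0.6053 -0.1425  0.0844] yaw 42.6 F [-0.9  0.2 -0.3] w 0.021956722409721442 q [ 0.57  0.71 -0.64  1.69  0.51  0.92 -1.1 ]
[0.3, 0.2, -1.6] [0.0, -0.0, -0.1]
[0.3, 0.2, -95.6] [0.0, -0.0, -0.1]
```

```bash
python3 -m creep '{"jaw":[150,130,130,130,130],"slide":[[0,0,0],[0,0,-50],[0,0,-110],[0,0,-110],[0,0,-110]],"rotation":[[0,0,0],[0,0,0],[0,0,0],[0,0,0],[0,0,0]]}'
python3 - <<'E'
from g import *
st(); rows((pt(ISO,.06,IY+90,.2),IY+90))
E
```

```text
time: 8.9
position: [0.6048, -0.1424, 0.194]
eef_rot: [0.932, 0.363, -0.0, 0.0]
wrist_force: [0.1, -0.3, 0.0]
gripper_width: 0.042
gripper_force: 0.0
t 8.9 p [ 0.6048 -0.1424  0.194 ] yaw 42.6 F [ 0.1 -0.3  0. ] w 0.04202812725833336 q [ 0.61  0.6  -0.71  1.56  0.42  1.14 -1.02]
[212.6, -313.4, -6.2] [0.0, 0.0, -37.7]
```

```bash
python3 -m creep '{"jaw":[130,130,130,130,130,130,130,130,130],"slide":[[213,-313,-6],[213,-313,-6],[213,-313,-6],[213,-313,-6],[213,-313,-6],[213,-313,-6],[213,-313,-6],[213,-313,-6],[213,-313,-6]],"rotation":[[0,0,-37.7],[0,0,-37.7],[0,0,-37.7],[0,0,-37.7],[0,0,-37.7],[0,0,-37.7],[0,0,-37.7],[0,0,-37.7],[0,0,-37.7]]}'
python3 - <<'E'
from g import *
st(); rows((pt(ISO,.06,IY+90,.1),IY+90))
t=snap('top','t5'); w=world(t)
m=np.zeros((480,640),bool); m[190:285,340:435]=1; m&=(w[...,2]>.095)&(w[...,2]<.115)
d=w[m][:,:2]-REG; f=d[np.hypot(*d.T)>.03]; print('ptr yaw',len(f),np.degrees(np.arctan2(*f.mean(0)[::-1])))
E
```

```text
time: 10.02
position: [0.5502, 0.2301, 0.1993]
eef_rot: [0.765, 0.644, -0.001, 0.0]
wrist_force: [0.2, -0.4, 0.1]
gripper_width: 0.0419
gripper_force: 0.0
t 10.025 p [0.5502 0.2301 0.1993] yaw 80.2 F [ 0.2 -0.4  0.1] w 0.04193032090944129 q [ 0.08  0.6  -0.88  1.62  0.49  1.16 -1.08]
[2.0, -1.3, 99.3] [-0.1, 0.1, -0.1]
ptr yaw 127 43.999335930393656
```

The pointer measures 44.0° against an expected 42.7° for click 2, a neighbouring click being 22° away. Next I'll turn the isolator back on.

```bash
python3 -m creep '{"jaw":[130,130,130,130,130],"slide":[[2,-1,30],[2,-1,60],[2,-1,98],[2,-1,98],[2,-1,98]],"rotation":[[0,0,0],[0,0,0],[0,0,0],[0,0,0],[0,0,0]]}'
python3 - <<'E'
from g import *
st(); rows(*[(pt(ISO,.06,a,.102),a) for a in IY+90-np.array([0,10,20,30,40,50,60,70,80,90])])
E
```

```text
time: 10.7
position: [0.5499, 0.2343, 0.1034]
eef_rot: [0.764, 0.645, 0.001, -0.0]
wrist_force: [-0.5, 0.3, -0.3]
gripper_width: 0.0418
gripper_force: 0.0
t 10.7 p [0.5499 0.2343 0.1034] yaw 80.3 F [-0.5  0.3 -0.3] w 0.04177588842664549 q [ 0.04  0.7  -0.81  1.74  0.6   0.97 -1.18]
[-2.2, -0.4, 1.4] [0.0, -0.1, -0.0]
[-3.1, 10.0, 1.4] [0.0, -0.1, 10.0]
[-5.8, 20.1, 1.5] [0.0, -0.1, 20.0]
[-10.3, 29.6, 1.5] [0.0, -0.1, 30.0]
[-16.3, 38.2, 1.5] [0.0, -0.1, 40.0]
[-23.6, 45.6, 1.5] [0.0, -0.1, 50.0]
[-32.2, 51.6, 1.5] [0.0, -0.1, 60.0]
[-41.7, 56.0, 1.4] [0.0, -0.1, 70.0]
[-51.8, 58.7, 1.4] [-0.0, -0.1, 80.0]
[-62.2, 59.6, 1.4] [-0.0, -0.1, 90.0]
```

```bash
python3 -m creep '{"jaw":[172,172,172,172,172,172,172,172,172,172,172,172],"slide":[[-2,0,1],[-2,0,1],[-3,10,1],[-6,20,1],[-10,30,1],[-16,38,1],[-24,46,1],[-32,52,1],[-42,56,1],[-52,59,1],[-62,60,1],[-62,60,1]],"rotation":[[0,0,0],[0,0,0],[0,0,10],[0,0,20],[0,0,30],[0,0,40],[0,0,50],[0,0,60],[0,0,70],[0,0,80],[0,0,90],[0,0,90]]}'; python3 -m creep '{"jaw":[172,150,130,130,130,130],"slide":[[0,0,0],[0,0,0],[0,0,-50],[0,0,-110],[0,0,-110],[0,0,-110]],"rotation":[[0,0,0],[0,0,0],[0,0,0],[0,0,0],[0,0,0],[0,0,0]]}';python3 - <<'E'
from g import *
st(); rows((np.r_[.45,-.35,.25],IY))
E
```

```text
time: 12.2
position: [0.5982, 0.1626, 0.102]
eef_rot: [0.996, -0.084, 0.001, 0.0]
wrist_force: [0.1, 0.4, -0.1]
gripper_width: 0.028
gripper_force: 0.0
time: 12.95
position: [0.5976, 0.1634, 0.211]
eef_rot: [0.997, -0.084, -0.0, 0.0]
wrist_force: [0.4, 0.3, -1.5]
gripper_width: 0.0416
gripper_force: 0.0
t 12.95 p [0.5976 0.1634 0.211 ] yaw -9.6 F [ 0.4  0.3 -1.5] w 0.04156104827169856 q [-0.05  0.53 -0.41  1.54  0.23  1.11 -2.26]
[-60.1, 530.8, -38.9] [0.0, 0.0, 0.1]
```

Run:
```python
from g import *
s=snap('side','s6'); t=snap('top','t6')
im=np.hstack([s['frame'][180:380,220:420],t['frame'][150:350,240:440]])[:,:,::-1]
cv2.imwrite('pics/v6.png',cv2.resize(im,None,fx=2,fy=2,interpolation=cv2.INTER_CUBIC))
w=world(s)
for n,c,lo,hi,box,rr in(('iso',ISO,.112,.14,(250,330,265,365),.035),('ptr',REG,.095,.115,(190,250,280,370),.03)):
    m=np.zeros((480,640),bool); m[box[0]:box[1],box[2]:box[3]]=1; m&=(w[...,2]>lo)&(w[...,2]<hi)
    d=w[m][:,:2]-c; f=d[(np.hypot(*d.T)>rr)&(np.hypot(*d.T)<.1)]; print(n,len(f),np.degrees(np.arctan2(*f.mean(0)[::-1])))
```

```text
iso 208 -4.708551999714405
ptr 17 53.6403379864938
```

View pics/v6.png

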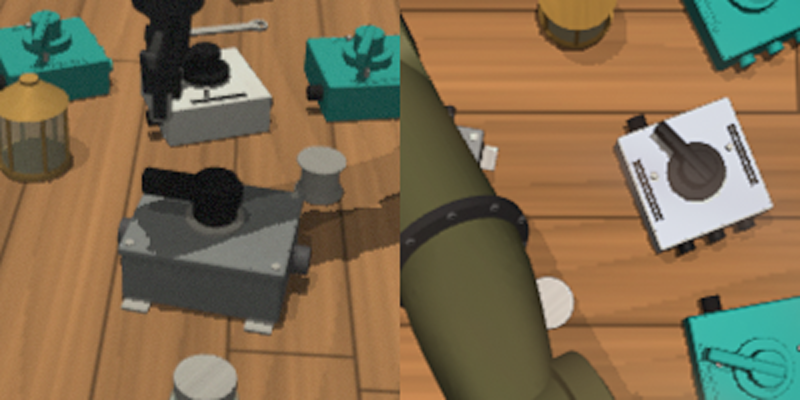

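The handle is back along the box's +x, with its tip at (145,180) in the side half. The pointer is at click 2 in the top half, tip at (660,130). The side view sees one flank of the bar more than the other, so I'll compare this angle with the same measurement taken at the start, and hand in if they agree.

Run:
```python
from g import *
def ang(c):
    w=world(c); m=np.zeros((480,640),bool); m[250:330,265:365]=1; m&=(w[...,2]>.112)&(w[...,2]<.14)
    d=w[m][:,:2]-ISO; f=d[(np.hypot(*d.T)>.035)&(np.hypot(*d.T)<.1)]; return np.degrees(np.arctan2(*f.mean(0)[::-1]))
a,b=ang(np.load('s1.npz')),ang(np.load('s6.npz')); print(a,b)
if abs(a-b)<2.5: print(env.finish_job())
```

```text
-4.646395943222125 -4.708551999714405
the job is handed in; nothing more can be done
None
```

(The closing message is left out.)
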